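Clamp the angle to the jig fence with locking pliers

TASK

Get the piece of angle ready for tacking: take the open locking pliers by the handles without shutting them, slide their jaws over the end of the jig's fence and the angle's upright leg together, and push them on until the throat meets the fence so that the angle's end comes flush with the fence's end. Then squeeze the handles until the resistance peaks and they snap over and lock, without forcing them on any harder than that takes, and let go, leaving the pliers clamping the two together and the other things on the bench undisturbed.

Things in the scene. Friction and masses are not known exactly. Their poses are not given: they have to be found in the camera images.
- lock_pliers: Locking C-clamp pliers, bare steel, 198 long, 24 thick, 0.44 kg, lying flat and open. Body = fixed handle and fixed C-arm. x points along the pliers to the jaws, y to the swinging lever handle, z up; origin on the underside. The handles are springy: a pinch up to 7 N only holds them, more closes them; each mm nearer narrows the jaws by up to 2.5. Shut empty they lock and stay shut.
- pliers_grip (a point): Where to hold the pliers (they balance about 4 ahead of it): midway between the handles, 12 above the underside (half thickness), 76 behind the throat and 3 to its left (+y); axes as the pliers. The handles' outsides are flat and parallel here from 7 ahead to 38 behind, and measure 63 across when open, 44 when shut. The fixed handle's outside is at y = -31.
- pliers_throat (a point): Bottom of the pliers' throat, between the roots of the arms, half-way through the thickness: the face that the work runs up against; axes as the pliers. The arms end in round noses 36 to 44 ahead of it and reach 52 ahead. Open, the gap between the noses is from y = -3 (fixed arm) to y = +18 (moving arm). Arms and noses are 10 high, from 7 to 18 above the underside.
- lock_pliers_toggle (a joint): Angle of the toggle link between the pliers' handles, rad: 0 wide open, growing as they close. Closing on nothing takes 8 to 11 N; with the work between the jaws the pinch rises to a peak of 14 to 24 N (as the pad screw was left) at 0.2 to 0.32, then gives: 0.428 is dead centre; at 0.458 the link rests on its stop, locked, and stays so by itself.
- jig: Welding jig fixed to the bench, dark steel: base plate 68 x 88 x 10 with two hex bolts, and an upright flat-bar fence 6 thick, 50 high, 120 long; its first 50 overhang the base towards the robot, free on both sides. Origin on the bench under the fence's robot-side end, on the face where the angle stands; x along the fence away from the robot, y out of that face (left), z up.
- fence_end (a point): Middle of the 6 thickness of the robot-side end of the jig's fence, 18 above the bench. Axes as the jig.
- angle_offcut: Loose piece of steel angle, 110 long, legs 32 x 32 x 4, 0.19 kg: one leg flat on the bench, the other upright (32 high) along the fence's face, up to 2 from it, sticking out past the fence's end towards the robot by 4 to 9. Origin: middle of its length and width, on the bench; y along its length away from the robot, x towards the fence.
- angle_end (a point): Middle of the 4 thickness of the upright leg's robot-side end, 18 above the bench; axes as the angle.
- ball_hammer: Bystander: ball-pein hammer with wooden handle, 304 long. Origin: centre of its underside.
- spanner_13: Bystander: bright spanner 165 long. Origin: centre of its underside.
- magnet_square: Bystander: flat triangular welding magnet 95 x 95 x 15. Origin: centre of its underside.
- screwdriver: Bystander: screwdriver 200 long. Origin: centre of its underside.
- bolt_m16: Bystander: hex bolt 72 long lying down. Origin: centre of its underside.
- nut_m20: Bystander: hex nut 30 wide. Origin: centre of its underside.
- gusset_plate: Bystander: triangular 8 thick plate offcut, 60 wide. Origin: centre of its underside.

How it is judged:
On the way:
1. the open jaws are over the fence and the angle, the throat up against the fence's end (within 6 mm) and the angle's end flush with it (within 3 mm), the handles not yet shut (x of pliers_throat in the frame of fence_end between -0.006 and 0.004 m and y of pliers_throat in the frame of fence_end between -0.01 and 0.014 m and z of pliers_throat in the frame of fence_end between -0.012 and 0.01 m and x of angle_end in the frame of fence_end between -0.003 and 0.003 m and value of joint lock_pliers_toggle below 0.4 rad), for 0.2 s.
At the end, for the whole second after the job is handed in: The pliers are locked (toggle past dead centre, above 0.44 rad), their throat within 6 mm of the fence's end, the angle upright along the fence (within 0.05 rad), its end flush with the fence's end within 3 mm, pressed on the fence with more than 8 N, everything released and at rest (x of pliers_throat in the frame of fence_end between -0.006 and 0.004 m and y of pliers_throat in the frame of fence_end between -0.01 and 0.014 m and z of pliers_throat in the frame of fence_end between -0.012 and 0.01 m and x of angle_end in the frame of fence_end between -0.003 and 0.003 m and value of joint lock_pliers_toggle above 0.44 rad and contact force between angle_offcut and jig above 8 N and angle between the y axis of angle_offcut and the x axis of jig, either way round below 0.05 rad and angle between angle_offcut's own z axis and vertical below 0.06 rad and linear speed of angle_offcut below 0.02 m/s); the robot touches nothing.
It fails at once if the fingers pinch the pliers with more than 35 N on each handle (70 N over both) (contact force between the fingers and lock_pliers above 70 N).
It fails at once if the jig is pushed with more than 40 N by the hand or arm (contact force between any of the fingers, the arm and jig above 40 N).
It fails at once if a bystander (hammer, spanner, magnet, screwdriver, bolt, nut or gusset) is moved by more than 3 cm (distance of any of ball_hammer, spanner_13, magnet_square, screwdriver, bolt_m16, nut_m20, gusset_plate from where it was at the start of the episode above 0.03 m).
It also fails if it takes over 51 s, if anything falls off the work surface, if the arm or the gripper's body presses on something with over 40 N, if the wrist force passes 120 N, or if a joint passes its speed limit or range.

ROBOT

A 7-joint arm with a two-finger parallel gripper is mounted at the origin on a cart in front of the work surface, level with it; the furniture and walls round the work are solid. World frame = base frame: x ahead of the robot, y to its left, z up, the work surface at z = 0. Lengths are in m, angles in rad, forces in N, time in s.
With the tool pointing down it reaches from about 0.425 to 0.95 m from the base axis. Payload 4.7 kg.
Tool frame: the origin (TCP) lies midway between the tips of the shut fingers; the grasp point (between the pads) lies env.tcp_to_grasp behind it (env.tcp_to_grasp is the distance from the TCP to the grasp point, in m); z points along the fingers, y is the direction in which the jaws open and shut (so a half turn about z gives the same grasp; the last joint's range is limited). The gripper opens to 87 mm and grips with 3 to 60 N. Pads are 19 mm wide; open, the fingers measure 117 mm over their backs; the gripper's body (75 mm by 190 mm) begins 51 mm behind the grasp point.
Start: joints at [1.15, 0.469, -0.049, 1.532, 0.024, 1.141, -0.082], TCP at [0.258, -0.624, 0.223] pointing down, gripper open.
Joint ranges: [-2.59, 2.59], [-0.33, 1.99], [-1.39, 1.29], [0.1, 2.45], [-1.04, 4.18], [0.21, 1.99], [-2.66, 2.66]. Speed limits (rad/s): [2.57, 2.57, 3.14, 3.14, 3.14, 3.14, 3.14].

INTERFACE

Orientations are given as a unit quaternion [x, y, z, w].
In Python, from workcell import env gives the robot as it stands.
- The arm moves only by the shell command python3 -m handwheel 'ROWS' [FORCE]. ROWS is JSON, a list of rows, each a list of 3 entries, a list of its own where there are three numbers: the shift along the tool's x, y, z in m, then the turn, a rotation vector about the tool's x, y, z in degrees, then the opening in per cent of the stroke, from 0 (shut) to 100 (fully open). In form: [[[dx, dy, dz], [wx, wy, wz], fingers], ...]. A call has 1 to 12 rows; each row shifts and turns the pose as measured when the row begins, along the tool's axes as they then stand; what a row does not reach is not made up. A row lasts 1/10 s, in which the tool goes at most 50 mm and 8.59 degrees, less where a joint would pass 70% of its speed; a pose out of reach is approached as far as the arm can. A call with a gripper value outside its range is refused whole. The fingers move at their own pace and stop on an object; FORCE is the grip in N (left out, the last holds). Time passes only in rows, so rows that do not move let the fingers close. It gives the time, the measured TCP pose, the force and the opening at its end, in the units of the state.
- env.get_state(): the state, without advancing time (a new reading comes with each control period).
- env.capture(name): name is "scene" or "side" or "wrist"; returns a dict with "image" (480x640x3 uint8, red, green, blue), "fov_y" (degrees; the focal length in pixels is half the picture's height over the tangent of half this angle, whatever the lens; pixels are square), "cx", "cy" (the principal point, pixels), "dist" ([k1, k2, p1, p2, k3] as OpenCV has them; the pictures are not rectified), "R" (3x3) and "t" (3): a world point X has camera coordinates R X + t. Camera axes: x right, y down, z forward; pixel columns grow to the right and rows downward; lengths in m; the calibration is good to about 2 mm. A picture is of the moment at which its call begins. There is no depth.
- env.hand_in(): hands the job in, once; it reports no verdict.
Trained networks look in a picture, given as the dict that the camera call returned (one of the last four; its "shot" number tells which), for a name from the list of things; names that differ only in an ending like _2 or _b are one class to them, and where a whole thing is asked for, a point or a joint stands for the part that bears it (a point fixed in the world has none). Each returns a list of dicts, best first, with "score" (0 to 1); they miss things now and then, are a little off and sometimes report something else, mostly with a low value. They report only what shows in the picture. A call takes as long as a camera call.
- env.cut_out(picture, thing): "pixels" (480x640 bool, what is visible of it).
- env.landmark_of(picture, thing): "position" ([x, y, z] in m, in world coordinates, good to about 4 mm: a listed point, or the origin of a listed thing).
The state is a dict: "t": time; "qpos": joint angles; "joint_velocities": joint speeds; "joint_efforts": joint torques, N m; "tcp_pos": TCP position; "orientation": TCP orientation; "ft_force": force on the tool from outside, world axes, zero at the start; "moment": the same for the moment, N m; "gripper_width": finger opening in m.
Only numpy, scipy, OpenCV 4.12 (cv2) and the standard library are available. Lean on these libraries where they do the work, as an engineer would, in place of code of your own. Each camera call takes 0.05 s, during which the arm holds its last target.

## Working session

There is one attempt and no reset: what is moved stays moved. The work goes in short steps, Python scripts to look and compute and a shell command to move; the robot and the scene stay as the last step left them, time stands still between calls to the robot, and variables do not carry over. Pictures are saved under pics/ and viewed, and the job is handed in when it is done.

```bash
ls; mkdir -p pics
cat > h.py <<'E'
import numpy as np, cv2
from workcell import env
def save(p,n): cv2.imwrite('pics/'+n+'.png',p['image'][:,:,::-1])
def lm(p,n):
    r=env.landmark_of(p,n); return [(round(a['score'],2),np.round(a['position'],4).tolist()) for a in r[:2]]
E
python3 - <<'E'
from h import *
print(env.get_state(), env.tcp_to_grasp)
for c in ['scene','side','wrist']:
    p=env.capture(c); save(p,c+'0')
    print(c,p['fov_y'],p['R'],p['t'],p['dist'])
    for n in ['lock_pliers','pliers_grip','pliers_throat','jig','fence_end','angle_offcut','angle_end','ball_hammer','spanner_13','magnet_square','screwdriver','bolt_m16','nut_m20','gusset_plate']: print(n,lm(p,n))
E
```

```text
pics
{'t': 0.0, 'qpos': array([ 1.15009981,  0.46943475, -0.04856528,  1.53370221,  0.0241145 ,
        1.14097595, -0.08226281]), 'joint_velocities': array([ 1.48655985e-04, -8.24718992e-04,  5.29438566e-04, -4.56847440e-05,
        2.60945000e-04,  1.74534432e-04, -5.06642630e-04]), 'joint_efforts': array([-4.97673864e-04, -5.07973695e+01, -8.08477239e-02, -2.36156023e+01,
       -6.13680412e-02,  3.79720400e-02,  1.88134450e-04]), 'tcp_pos': array([ 0.25750897, -0.62330318,  0.22150034]), 'orientation': array([ 9.80868033e-01,  1.94671433e-01, -2.35652936e-04, -9.38003048e-04]), 'ft_force': array([-0.45847206, -0.32167641,  0.00880672]), 'moment': array([-0.00102296, -0.05111893, -0.01106707]), 'gripper_width': 0.08708875481885175} 0.0187
scene 52.49279095033948 [[-0.75646885 -0.65392578 -0.01165978]
 [-0.47926911  0.5663786  -0.67045984]
 [ 0.44503483 -0.50159381 -0.7418542 ]] [0.43287453 0.25004974 1.23137611] [-0.05191205  0.          0.          0.          0.        ]
lock_pliers [(0.89, [0.5497, -0.2903, -0.0014])]
pliers_grip [(0.6, [0.4963, -0.2854, 0.0117])]
pliers_throat
[... 1440 characters left out ...]
 0.0041])]
screwdriver [(0.67, [0.6868, -0.2238, 0.0017]), (0.58, [0.6212, 0.1219, 0.0185])]
bolt_m16 [(0.94, [0.4081, 0.2387, -0.0024])]
nut_m20 [(0.82, [0.4352, 0.303, -0.0009]), (0.31, [0.4089, 0.2408, -0.0012])]
gusset_plate []
wrist 64.19816886877318 [[ 3.82825619e-01 -9.23820621e-01  7.27223596e-05]
 [-8.96596557e-01 -3.71525162e-01  2.41005537e-01]
 [-2.22618867e-01 -9.23282966e-02 -9.70523738e-01]] [-0.67604482 -0.02946916  0.38848403] [-0.0166927  0.         0.         0.         0.       ]
lock_pliers []
pliers_grip []
pliers_throat []
jig []
fence_end []
angle_offcut []
angle_end []
ball_hammer []
spanner_13 []
magnet_square []
screwdriver []
bolt_m16 []
nut_m20 []
gusset_plate []
```

View images.

View pics/scene0.png

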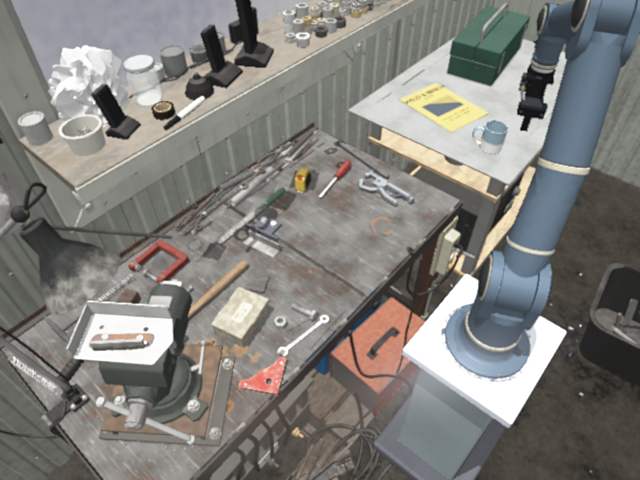

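View pics/side0.png

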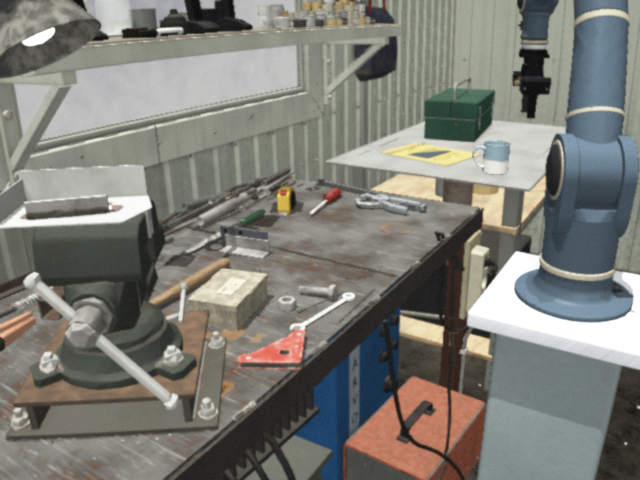

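```bash
python3 -c "
from h import *
print(env.get_state()['t'])"
```

```text
2.25
```

```bash
cat >> h.py <<'E'
from scipy.spatial.transform import Rotation as Ro
def go(target,yaw,n,fing,st=None):
    """suggest rows: tool-down with tool x at yaw(deg)"""
    st=st or env.get_state(); p=np.array(st['tcp_pos']); R=Ro.from_quat(st['orientation'])
    Rt=Ro.from_euler('z',yaw,degrees=True)*Ro.from_quat([1,0,0,0])
    w=(R.inv()*Rt).as_rotvec(); d=np.array(target)-p
    print('tot shift world',np.round(d,4),'turn',np.round(np.degrees(w),2))
    rows=[]
    for i in range(n):
        Ri=R*Ro.from_rotvec(w*i/n)
        rows.append([np.round(Ri.inv().apply(d/n),4).tolist(),np.round(np.degrees(w/n),2).tolist(),fing])
    print(rows)
E
python3 - <<'E'
from h import *
s=env.get_state()
go([0.47,-0.285,0.26],-9,10,100)
R=np.array([[ 3.82825619e-01,-9.23820621e-01,7.27223596e-05],[-8.96596557e-01,-3.71525162e-01,2.41005537e-01],[-2.22618867e-01,-9.23282966e-02,-9.70523738e-01]]);t=np.array([-0.67604482,-0.02946916,0.38848403])
c=-R.T@t; print(c, Ro.from_quat(s['orientation']).inv().apply(c-s['tcp_pos']))
E
```

```text
tot shift world [0.2122 0.3388 0.0374] turn [ 0.   -0.   31.45]
[[[0.0326, -0.0232, -0.0037], [0.0, -0.0, 3.14], 100], [[0.0312, -0.025, -0.0037], [0.0, -0.0, 3.14], 100], [[0.0298, -0.0266, -0.0037], [0.0, -0.0, 3.14], 100], [[0.0283, -0.0282, -0.0037], [0.0, -0.0, 3.14], 100], [[0.0267, -0.0297, -0.0037], [0.0, -0.0, 3.14], 100], [[0.025, -0.0312, -0.0037], [0.0, -0.0, 3.14], 100], [[0.0233, -0.0325, -0.0037], [0.0, -0.0, 3.14], 100], [[0.0215, -0.0337, -0.0037], [0.0, -0.0, 3.14], 100], [[0.0196, -0.0349, -0.0037], [0.0, -0.0, 3.14], 100], [[0.0177, -0.0359, -0.0037], [0.0, -0.0, 3.14], 100]]
[ 0.3188692  -0.59962461  0.38418437] [ 0.06569766  0.00093928 -0.16160968]
```

```bash
python3 -m handwheel '[[[0.0326,-0.0232,-0.004],[0,0,3.1],100],[[0.0312,-0.025,-0.004],[0,0,3.1],100],[[0.03,-0.0266,-0.004],[0,0,3.1],100],[[0.0283,-0.028,-0.004],[0,0,3.1],100],[[0.0267,-0.03,-0.004],[0,0,3.1],100],[[0.025,-0.031,-0.004],[0,0,3.1],100],[[0.0233,-0.0325,-0.004],[0,0,3.1],100],[[0.0215,-0.0337,-0.004],[0,0,3.1],100],[[0.02,-0.035,-0.004],[0,0,3.1],100],[[0.0177,-0.036,-0.004],[0,0,3.1],100]]'
python3 - <<'E'
from h import *
go([0.47,-0.285,0.26],-9,1,100)
p=env.capture('wrist'); save(p,'w1')
for n in ['lock_pliers','pliers_grip','pliers_throat']: print(n,lm(p,n))
print(env.get_state()['t'])
E
```

```text
t: 3.25
tcp_pos: [0.4764, -0.2817, 0.2626]
orientation: [0.996, -0.093, -0.0, 0.002]
ft_force: [1.3, -0.2, -0.3]
gripper_width: 0.0874
tot shift world [-0.0064 -0.0033 -0.0026] turn [ 0.26  0.01 -1.72]
[[[-0.0057, 0.0044, 0.0026], [0.26, 0.01, -1.72], 100]]
lock_pliers [(0.75, [0.5518, -0.2888, 0.0023])]
pliers_grip [(0.92, [0.4983, -0.2822, 0.0095])]
pliers_throat []
3.45
```

View pics/w1.png

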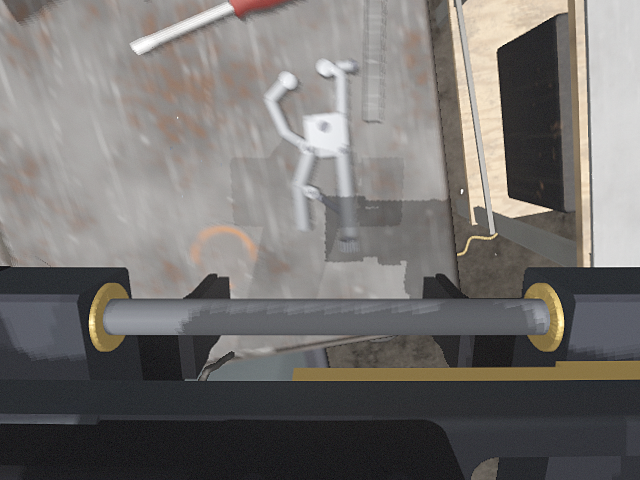

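```bash
cat >> h.py <<'E'
def K(p):
    f=240/np.tan(np.radians(p['fov_y'])/2)
    return np.array([[f,0,p['cx']],[0,f,p['cy']],[0,0,1.]])
def proj(p,X):
    R=np.array(p['R']);t=np.array(p['t'])
    return cv2.projectPoints(np.array(X,float).reshape(-1,3),cv2.Rodrigues(R)[0],t,K(p),np.array(p['dist'],float))[0].reshape(-1,2)
def rect(p,c,yaw,L,W,z,s=4):
    """ortho map: image up = direction yaw, centred c, L (up) x W m, s px/mm"""
    H=int(L*1000*s);Wd=int(W*1000*s)
    v,u=np.mgrid[0:H,0:Wd]
    a=(H/2-v)/s/1000; b=(Wd/2-u)/s/1000
    y=np.radians(yaw); X=np.stack([c[0]+a*np.cos(y)-b*np.sin(y),c[1]+a*np.sin(y)+b*np.cos(y),np.full(a.shape,z)],-1)
    q=proj(p,X).reshape(H,Wd,2).astype(np.float32)
    return cv2.remap(p['image'],q[...,0],q[...,1],cv2.INTER_CUBIC)
E
python3 - <<'E'
from h import *
import pickle
p=env.capture('wrist'); pickle.dump(p,open('w2.pkl','wb'))
im=rect(p,(0.53,-0.287),-7,0.2,0.12,0.018,3)
for i in range(0,200,10): cv2.line(im,(0,i*3),(6,i*3),(255,0,0),1)
for i in range(0,120,10): cv2.line(im,(i*3,0),(i*3,6),(255,0,0),1)
cv2.imwrite('pics/r2.png',im[:,:,::-1])
print(env.get_state()['tcp_pos'])
E
```

```text
[ 0.47535094 -0.28364229  0.2621763 ]
```

View pics/r2.png

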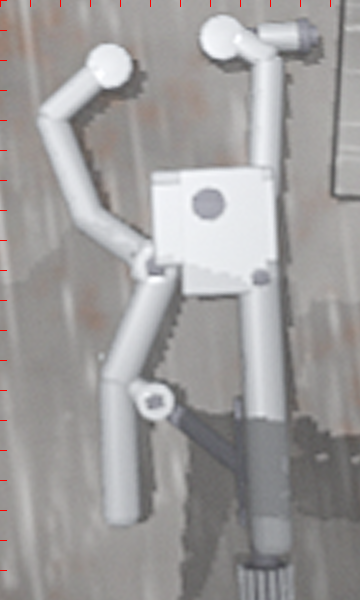

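```bash
python3 -c "
from h import *
go([0.495,-0.2875,0.045],-5.2,6,100)"
```

```text
tot shift world [ 0.0196 -0.0039 -0.2172] turn [ 0.28  0.07 -5.37]
[[[0.0034, -0.0001, 0.0362], [0.05, 0.01, -0.89], 100], [[0.0034, -0.0001, 0.0362], [0.05, 0.01, -0.89], 100], [[0.0034, 0.0, 0.0362], [0.05, 0.01, -0.89], 100], [[0.0034, 0.0001, 0.0362], [0.05, 0.01, -0.89], 100], [[0.0033, 0.0002, 0.0362], [0.05, 0.01, -0.89], 100], [[0.0033, 0.0003, 0.0362], [0.05, 0.01, -0.89], 100]]
```

```bash
python3 -m handwheel '[[[0.0035,0,0.036],[0,0,-1],100],[[0.0035,0,0.036],[0,0,-1],100],[[0.0035,0,0.036],[0,0,-1],100],[[0.0035,0,0.036],[0,0,-1],100],[[0.0035,0,0.036],[0,0,-1],100],[[0.003,0,0.036],[0,0,-0.5],100],[[0,0,0],[0,0,0],100]]'
python3 - <<'E'
from h import *
go([0.495,-0.2875,0.004],-5.2,3,100)
p=env.capture('wrist'); save(p,'w3')
E
```

```text
t: 4.2
tcp_pos: [0.4903, -0.304, 0.0411]
orientation: [0.999, -0.053, 0.001, 0.007]
ft_force: [-0.5, 0.6, -0.7]
gripper_width: 0.0875
tot shift world [ 0.0047  0.0165 -0.0371] turn [ 0.78 -0.1  -0.89]
[[[0.0009, -0.0058, 0.0123], [0.26, -0.03, -0.3], 100], [[0.001, -0.0057, 0.0123], [0.26, -0.03, -0.3], 100], [[0.001, -0.0057, 0.0123], [0.26, -0.03, -0.3], 100]]
```

View pics/w3.png

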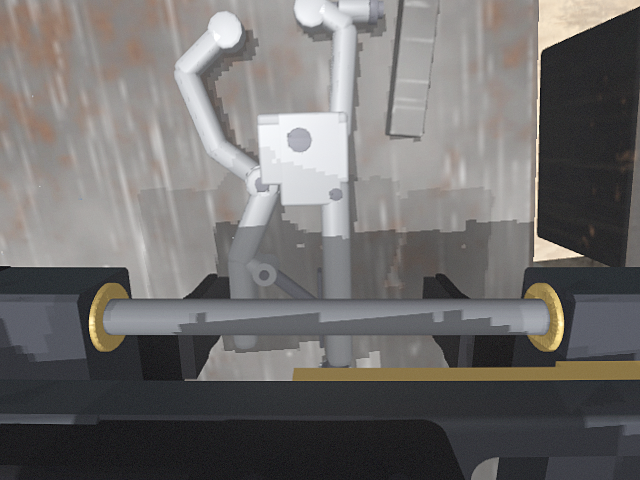

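```bash
python3 -m handwheel '[[[0.002,-0.0085,0],[0.4,0,-0.4],100],[[0.002,-0.0075,0.005],[0.3,0,-0.4],100],[[0.001,0,0.012],[0,0,0],100],[[0,0,0],[0,0,0],100]]'
python3 - <<'E'
from h import *
go([0.495,-0.2875,0.004],-5.2,2,100)
E
```

```text
t: 4.65
tcp_pos: [0.5019, -0.292, 0.0317]
orientation: [0.999, -0.047, 0.008, 0.004]
ft_force: [0.1, -0.6, 0.5]
gripper_width: 0.0869
tot shift world [-0.0069  0.0045 -0.0277] turn [ 0.41 -0.9  -0.25]
[[[-0.0039, -0.002, 0.0138], [0.2, -0.45, -0.12], 100], [[-0.0038, -0.002, 0.0138], [0.2, -0.45, -0.12], 100]]
```

```bash
python3 -m handwheel '[[[-0.006,-0.004,0.01],[0.2,-0.5,0],100],[[0,0,0.01],[0,0,0],100],[[0,0,0],[0,0,0],100]]'
python3 - <<'E'
from h import *
go([0.495,-0.2875,0.004],-5.2,1,100)
E
```

```text
t: 4.95
tcp_pos: [0.4967, -0.2873, 0.0111]
orientation: [0.999, -0.047, 0.004, 0.002]
ft_force: [-0.1, 1.0, -0.1]
gripper_width: 0.087
tot shift world [-0.0017 -0.0002 -0.0071] turn [ 0.24 -0.46 -0.22]
[[[-0.0017, 0.0003, 0.0071], [0.24, -0.46, -0.22], 100]]
```

```bash
python3 -m handwheel '[[[-0.0015,0,0.007],[0,-0.3,0],100],[[0,0,0],[0,0,0],90],[[0,0,0],[0,0,0],80],[[0,0,0],[0,0,0],70],[[0,0,0],[0,0,0],68],[[0,0,0],[0,0,0],66]]' 6
python3 - <<'E'
from h import *
go([0.495,-0.2875,0.004],-5.2,1,66)
p=env.capture('wrist'); save(p,'w4')
E
```

```text
t: 5.55
tcp_pos: [0.4951, -0.2866, 0.003]
orientation: [0.999, -0.047, 0.001, 0.002]
ft_force: [0.2, -0.1, -1.2]
gripper_width: 0.0628
tot shift world [-0.0001 -0.0009  0.001 ] turn [ 0.18 -0.08 -0.2 ]
[[[0.0, 0.0009, -0.001], [0.18, -0.08, -0.2], 66]]
```

View pics/w4.png

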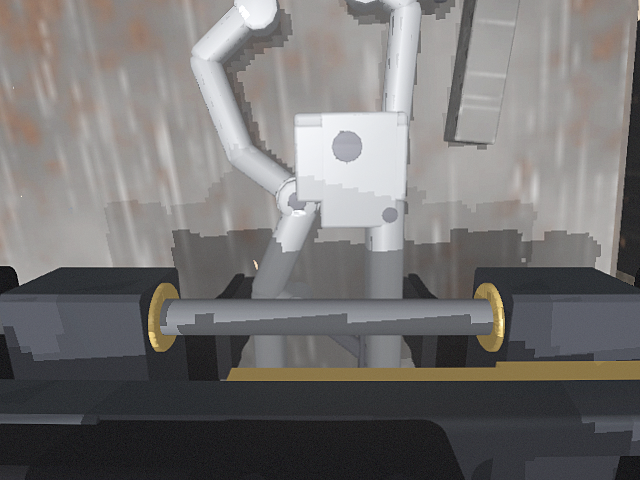

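```bash
python3 -m handwheel '[[[0,0,-0.004],[0,0,0],66],[[0,0,-0.006],[0,0,0],66],[[0,0,-0.008],[0,0,0],66],[[0,0,-0.008],[0,0,0],66],[[0,0,0],[0,0,0],66]]' 6.5
python3 - <<'E'
from h import *
p=env.capture('wrist'); save(p,'w5')
E
```

```text
t: 6.1
tcp_pos: [0.4932, -0.2865, 0.03]
orientation: [0.999, -0.048, -0.001, 0.001]
ft_force: [0.5, -0.1, -3.9]
gripper_width: 0.0624
```

View pics/w5.png

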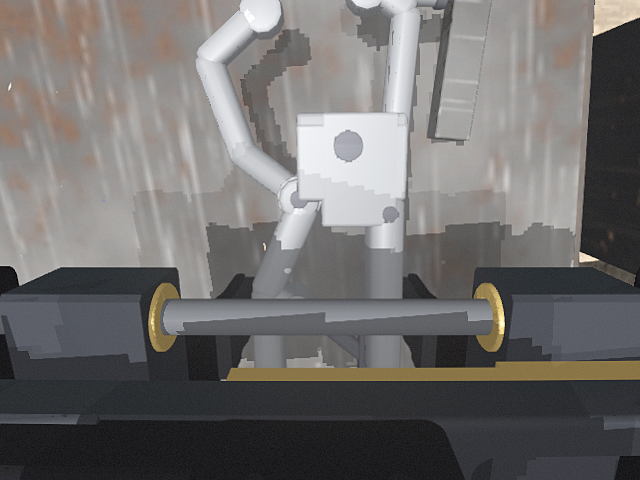

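```bash
python3 -c "
from h import *
go([0.466,0.08,0.13],12,12,66)"
```

```text
tot shift world [-0.0269  0.3664  0.1004] turn [  0.12   0.16 -17.46]
[[[-0.0052, -0.0302, -0.0084], [0.01, 0.01, -1.46], 66], [[-0.0044, -0.0303, -0.0084], [0.01, 0.01, -1.46], 66], [[-0.0036, -0.0304, -0.0084], [0.01, 0.01, -1.46], 66], [[-0.0028, -0.0305, -0.0084], [0.01, 0.01, -1.46], 66], [[-0.0021, -0.0305, -0.0084], [0.01, 0.01, -1.46], 66], [[-0.0013, -0.0306, -0.0084], [0.01, 0.01, -1.46], 66], [[-0.0005, -0.0306, -0.0084], [0.01, 0.01, -1.46], 66], [[0.0003, -0.0306, -0.0084], [0.01, 0.01, -1.46], 66], [[0.001, -0.0306, -0.0084], [0.01, 0.01, -1.46], 66], [[0.0018, -0.0306, -0.0084], [0.01, 0.01, -1.46], 66], [[0.0026, -0.0305, -0.0084], [0.01, 0.01, -1.46], 66], [[0.0034, -0.0304, -0.0084], [0.01, 0.01, -1.46], 66]]
```

```bash
python3 -m handwheel '[[[-0.003,-0.015,-0.006],[0,0,-1],66],[[-0.005,-0.026,-0.008],[0,0,-1.5],66],[[-0.0045,-0.032,-0.009],[0,0,-1.5],66],[[-0.004,-0.033,-0.009],[0,0,-1.6],66],[[-0.003,-0.033,-0.009],[0,0,-1.6],66],[[-0.002,-0.033,-0.009],[0,0,-1.6],66],[[-0.001,-0.033,-0.009],[0,0,-1.6],66],[[0,-0.033,-0.009],[0,0,-1.6],66],[[0.001,-0.033,-0.009],[0,0,-1.6],66],[[0.002,-0.032,-0.008],[0,0,-1.5],66],[[0.002,-0.024,-0.006],[0,0,-1.2],66],[[0.001,-0.014,-0.003],[0,0,-0.8],66]]'
python3 - <<'E'
from h import *
go([0.466,0.08,0.13],12,1,66)
E
```

```text
t: 7.35
tcp_pos: [0.4504, 0.0759, 0.1278]
orientation: [0.994, 0.113, -0.003, 0.0]
ft_force: [-0.0, 0.7, -4.6]
gripper_width: 0.0622
tot shift world [0.0156 0.0041 0.0022] turn [-0.01  0.33  0.95]
[[[0.0161, -0.0005, -0.0023], [-0.01, 0.33, 0.95], 66]]
```

```bash
python3 -m handwheel '[[[0,0,0],[0,0,0],66]]'
python3 - <<'E'
from h import *
import pickle
p=env.capture('wrist'); save(p,'w6'); pickle.dump(p,open('w6.pkl','wb'))
for n in ['pliers_throat','jig','fence_end','angle_offcut','angle_end']: print(n,lm(p,n))
s=env.get_state();print(s['t'],s['tcp_pos'])
E
```

```text
t: 7.45
tcp_pos: [0.4497, 0.0785, 0.1283]
orientation: [0.993, 0.115, -0.002, -0.0]
ft_force: [-0.3, -0.0, -4.0]
gripper_width: 0.0621
pliers_throat [(0.81, [0.5228, 0.0931, 0.1281])]
jig []
fence_end []
angle_offcut []
angle_end []
7.75 [0.45030712 0.07432549 0.12733155]
```

View pics/w6.png

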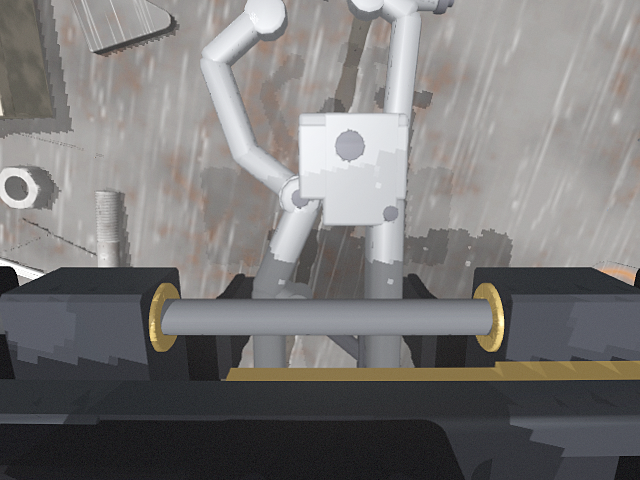

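```bash
python3 -m handwheel '[[[0.015,0,-0.005],[0,0,0],66],[[0.025,0,-0.01],[0,0,0],66],[[0.025,0,-0.01],[0,0,0],66],[[0.015,0,-0.005],[0,0,0],66],[[0,0,0],[0,0,0],66]]'
python3 - <<'E'
from h import *
import pickle
p=env.capture('wrist'); save(p,'w7'); pickle.dump(p,open('w7.pkl','wb'))
for n in ['fence_end','angle_offcut','angle_end','jig']: print(n,lm(p,n))
s=env.get_state();print(s['t'],s['tcp_pos'])
p=env.capture('side'); save(p,'s7'); pickle.dump(p,open('s7.pkl','wb'))
E
```

```text
t: 8.25
tcp_pos: [0.53, 0.0853, 0.1547]
orientation: [0.994, 0.106, -0.007, 0.002]
ft_force: [0.0, 0.0, -3.7]
gripper_width: 0.0623
fence_end [(0.58, [0.6219, 0.1196, 0.0221])]
angle_offcut []
angle_end [(0.92, [0.6113, 0.1296, 0.0212]), (0.47, [0.6199, 0.1215, 0.0019])]
jig [(0.68, [0.6183, 0.1267, 0.0009])]
8.5 [0.52607042 0.08523301 0.15367939]
```

View pics/w7.png

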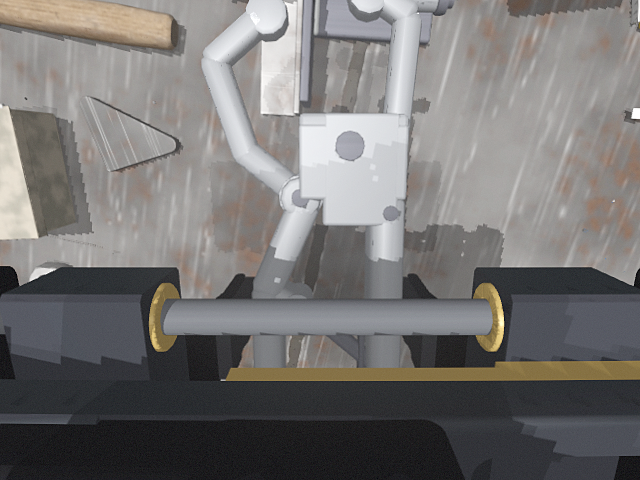

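View pics/s7.png

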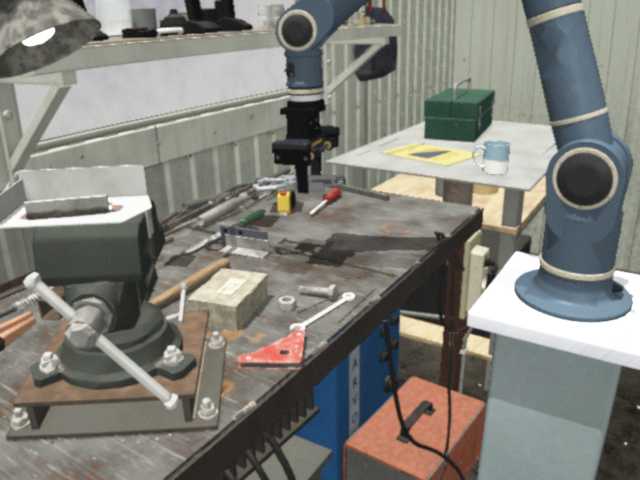

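Run:
```python
from h import *
import pickle
p=pickle.load(open('w7.pkl','rb'))
out=[]
for z in (0.0,0.032,0.05):
    im=rect(p,(0.63,0.125),12,0.09,0.05,z,6)
    for i in range(0,90,10): cv2.line(im,(0,i*6),(8,i*6),(255,0,0),1)
    for i in range(0,50,10): cv2.line(im,(i*6,0),(i*6,8),(255,0,0),1)
    out.append(im[:,:260])
im=np.hstack(out); cv2.imwrite('pics/r7.png',im[:,:,::-1])
```

```text
(no output)
```

View pics/r7.png

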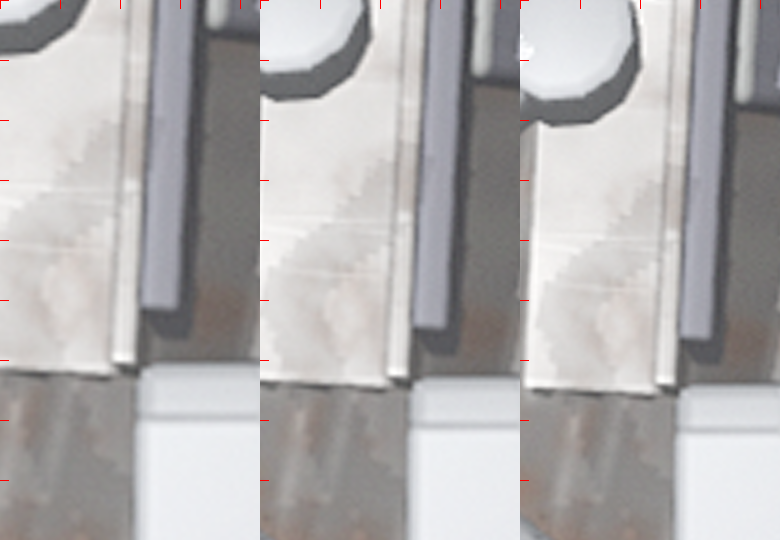

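Run:
```python
from h import *
import pickle
p=pickle.load(open('w7.pkl','rb'))
R=np.array(p['R']);c=-R.T@p['t']; print(c, 'tool x yaw from cam', np.degrees(np.arctan2(*(-R[1,:2])[::-1])), np.degrees(np.arctan2(R[0,0],-R[0,1])))
# tool yaw & tcp from camera mount offset
yaw=np.degrees(np.arctan2(R[0,0],-R[0,1]))
y=np.radians(yaw)
tcp=c-np.array([.0657*np.cos(y)+.0009*np.sin(y),.0657*np.sin(y)-.0009*np.cos(y),.1616]);print(tcp)
cc=tcp[:2]+0.07*np.array([np.cos(y),np.sin(y)])
out=[]
for dz in (.015,.021):
    im=rect(p,cc,yaw,0.14,0.1,tcp[2]+dz,4)
    for i in range(0,140,10): cv2.line(im,(0,i*4),(8,i*4),(255,0,0),1)
    for i in range(0,100,10): cv2.line(im,(i*4,0),(i*4,8),(255,0,0),1)
    out.append(im)
cv2.imwrite('pics/r7b.png',np.hstack(out)[:,:,::-1])
```

```text
[0.59664425 0.09910903 0.31538028] tool x yaw from cam 12.171010090062985 12.206359410776955
[0.53223928 0.08609751 0.15378028]
```

View pics/r7b.png

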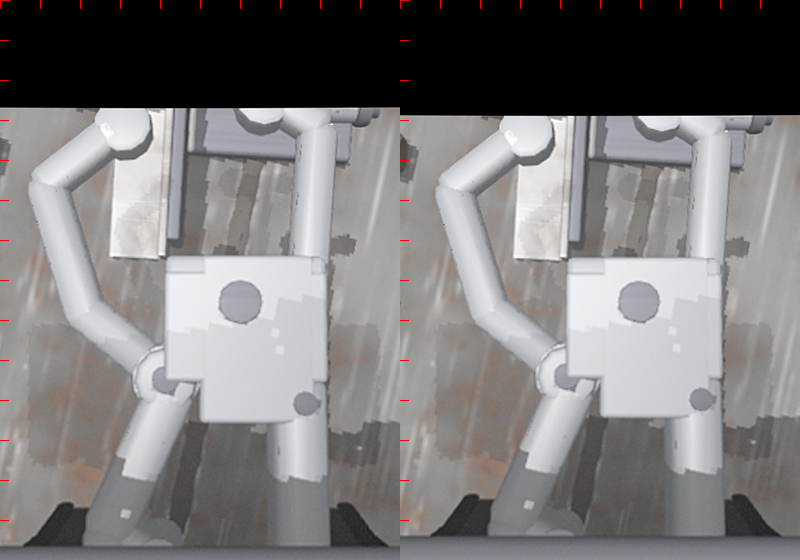

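Run:
```python
from h import *
for i in range(4):
    env.capture('wrist'); s=env.get_state(); print(np.round(s['tcp_pos'],4),np.round(Ro.from_quat(s['orientation']).as_matrix()[:2,0],4))
go([0.477,0.093,0.12],10,3,66)
```

```text
[0.5265 0.0856 0.154 ] [0.977  0.2126]
[0.5268 0.0857 0.1542] [0.977  0.2126]
[0.5269 0.0858 0.1543] [0.977  0.2127]
[0.5271 0.0858 0.1544] [0.977  0.2126]
tot shift world [-0.0501  0.0072 -0.0344] turn [0.17 0.93 2.28]
[[[-0.0156, -0.0059, 0.0117], [0.06, 0.31, 0.76], 66], [[-0.0158, -0.0057, 0.0116], [0.06, 0.31, 0.76], 66], [[-0.0159, -0.0055, 0.0115], [0.06, 0.31, 0.76], 66]]
```

```bash
python3 -m handwheel '[[[-0.016,-0.004,0.005],[0,0.3,0.8],66],[[-0.02,-0.002,0.01],[0,0.3,0.8],66],[[-0.012,-0.001,0.02],[0,0.3,0.6],66],[[0,0,0.02],[0,0,0],66],[[0,0,0.02],[0,0,0],66],[[0,0,0.015],[0,0,0],66],[[0,0,0],[0,0,0],66],[[0,0,0],[0,0,0],66]]'
python3 - <<'E'
from h import *
go([0.477,0.093,0.02],10,3,66)
E
```

```text
t: 9.55
tcp_pos: [0.4781, 0.0835, 0.0645]
orientation: [0.996, 0.088, 0.003, 0.001]
ft_force: [0.4, 0.4, -3.1]
gripper_width: 0.0627
tot shift world [-0.0011  0.0095 -0.0445] turn [ 0.19 -0.35  0.04]
[[[0.0001, -0.0032, 0.0148], [0.06, -0.12, 0.01], 66], [[0.0001, -0.0032, 0.0148], [0.06, -0.12, 0.01], 66], [[0.0002, -0.0032, 0.0148], [0.06, -0.12, 0.01], 66]]
```

```bash
python3 -m handwheel '[[[0,-0.003,0.014],[0.1,-0.1,0],66],[[0,-0.003,0.014],[0,-0.1,0],66],[[0,-0.003,0.012],[0,-0.1,0],66],[[0,0,0.004],[0,0,0],66],[[0,0,0],[0,0,0],66]]'
python3 - <<'E'
from h import *
import pickle
go([0.477,0.093,0.012],10,1,66)
p=env.capture('wrist'); save(p,'w8'); pickle.dump(p,open('w8.pkl','wb'))
for n in ['fence_end','angle_end','pliers_throat']: print(n,lm(p,n))
go([0.477,0.093,0.012],10,1,66)
E
```

```text
t: 10.05
tcp_pos: [0.4798, 0.0939, 0.0201]
orientation: [0.996, 0.087, 0.004, 0.0]
ft_force: [0.4, 0.2, -3.6]
gripper_width: 0.0623
tot shift world [-0.0028 -0.0009 -0.0081] turn [ 0.05 -0.43  0.03]
[[[-0.003, 0.0004, 0.0081], [0.05, -0.43, 0.03], 66]]
fence_end []
angle_end []
pliers_throat []
tot shift world [-0.0035 -0.0008 -0.0091] turn [ 0.05 -0.54 -0.  ]
[[[-0.0037, 0.0002, 0.0091], [0.05, -0.54, -0.0], 66]]
```

View pics/w8.png

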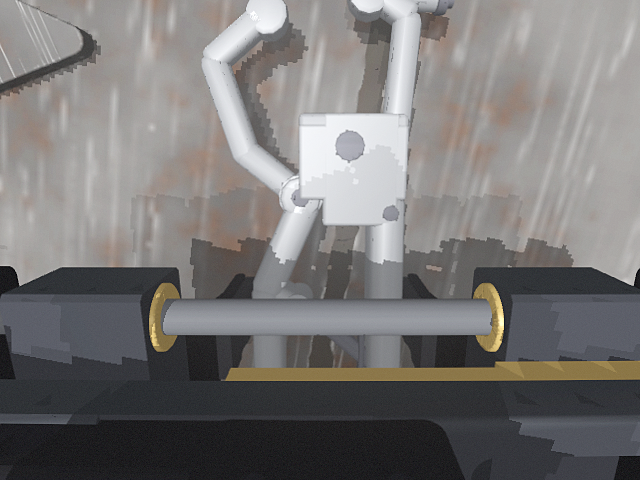

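```bash
python3 -m handwheel '[[[-0.001,0,0.005],[0,-0.3,0],66],[[0,0,0.004],[0,-0.3,0],66],[[0.006,0,0],[0,0,0],66],[[0.006,0,0],[0,0,0],66],[[0.006,0,0],[0,0,0],66],[[0,0,0],[0,0,0],66]]'
python3 - <<'E'
from h import *
import pickle
p=env.capture('side'); save(p,'s9'); cv2.imwrite('pics/s9c.png',cv2.resize(p['image'][180:300,180:400,::-1],None,fx=3.5,fy=3.5,interpolation=cv2.INTER_CUBIC))
p=env.capture('wrist'); save(p,'w9'); pickle.dump(p,open('w9.pkl','wb'))
go([0.620-.13*.985,0.118-.13*.1736,0.011],10,1,66)
E
```

```text
t: 10.85
tcp_pos: [0.5005, 0.0969, 0.0125]
orientation: [0.996, 0.087, 0.001, 0.0]
ft_force: [-0.1, 0.1, -4.5]
gripper_width: 0.0623
tot shift world [-0.0071 -0.0012 -0.0013] turn [ 0.06  0.01 -0.05]
[[[-0.0072, -0.0001, 0.0013], [0.06, 0.01, -0.05], 66]]
```

View pics/w9.png

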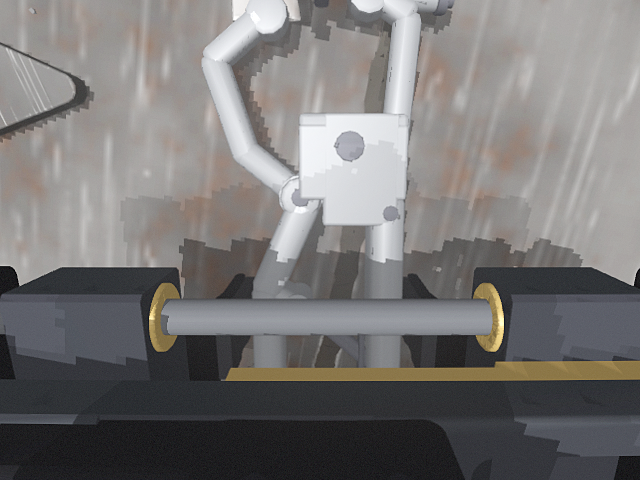

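View pics/s9c.png

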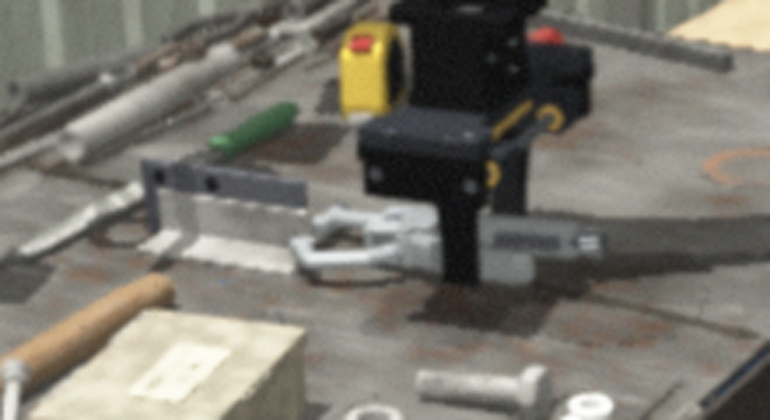

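Run:
```python
from h import *
import pickle
p=pickle.load(open('w9.pkl','rb'))
im=cv2.resize(p['image'][0:75,200:450],None,fx=3.2,fy=3.2,interpolation=cv2.INTER_CUBIC)
out=[]
for z in (0.027,0.032,0.05):
    q=rect(p,(0.614,0.117),10,0.05,0.06,z,6)
    out.append(q[:,:265] if 0 else cv2.resize(q,None,fx=.73,fy=.73))
a=np.hstack(out); im=cv2.copyMakeBorder(im,0,0,0,max(0,a.shape[1]-im.shape[1]),cv2.BORDER_CONSTANT)[:,:a.shape[1]]
a=cv2.copyMakeBorder(a,0,0,0,im.shape[1]-a.shape[1],cv2.BORDER_CONSTANT)
cv2.imwrite('pics/r9.png',np.vstack([im,a])[:,:,::-1]); print(a.shape)
```

```text
(219, 789, 3)
```

View pics/r9.png

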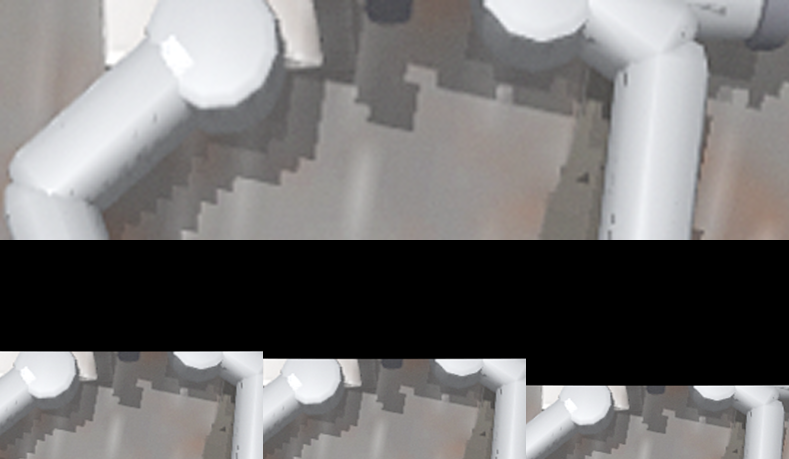

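```bash
python3 -m handwheel '[[[0,-0.003,0],[0,0,0],66],[[0,-0.001,0],[0,0,0],66],[[0.005,0,0],[0,0,0],66],[[0.005,0,0],[0,0,0],66],[[0,0,0],[0,0,0],66]]'
python3 - <<'E'
from h import *
import pickle
p=env.capture('wrist'); save(p,'w10'); pickle.dump(p,open('w10.pkl','wb'))
cv2.imwrite('pics/w10c.png',cv2.resize(p['image'][0:130,200:450,::-1],None,fx=3.2,fy=3.2,interpolation=cv2.INTER_CUBIC))
for n in ['fence_end','angle_end','pliers_throat']: print(n,lm(p,n))
go([0.620-.11*.985,0.122-.11*.1736,0.011],10,1,66)
E
```

```text
t: 11.45
tcp_pos: [0.5082, 0.1028, 0.0123]
orientation: [0.996, 0.087, -0.0, 0.001]
ft_force: [-1.5, -0.3, -4.5]
gripper_width: 0.0623
fence_end [(0.64, [0.6207, 0.1182, 0.0203])]
angle_end [(0.97, [0.6142, 0.1274, 0.0199])]
pliers_throat [(0.81, [0.5828, 0.1141, 0.0114])]
tot shift world [ 0.0048  0.0005 -0.001 ] turn [ 0.09  0.15 -0.01]
[[[0.0049, 0.0003, 0.001], [0.09, 0.15, -0.01], 66]]
```

View pics/w10c.png

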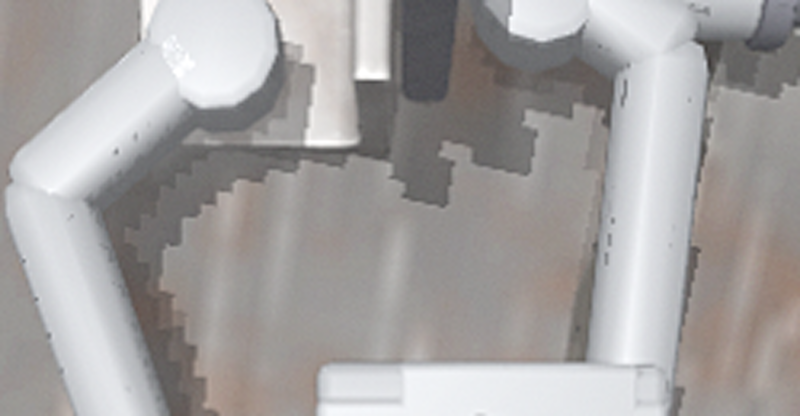

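```bash
python3 -m handwheel '[[[0.005,0,0],[0,0,0],66],[[0.005,0,0],[0,0,0],66],[[0.005,0,0],[0,0,0],66],[[0.005,0,0],[0,0,0],66],[[0,0,0],[0,0,0],66]]'
python3 - <<'E'
from h import *
import pickle
p=env.capture('wrist'); save(p,'w11'); pickle.dump(p,open('w11.pkl','wb'))
cv2.imwrite('pics/w11c.png',cv2.resize(p['image'][0:130,200:450,::-1],None,fx=3.2,fy=3.2,interpolation=cv2.INTER_CUBIC))
for n in ['fence_end','angle_end','pliers_throat']: print(n,lm(p,n))
go([0.620-.11*.985,0.122-.11*.1736,0.011],10,1,66)
E
```

```text
t: 12.15
tcp_pos: [0.5285, 0.106, 0.012]
orientation: [0.996, 0.087, -0.001, 0.001]
ft_force: [-0.2, 0.8, -5.0]
gripper_width: 0.0624
fence_end [(0.79, [0.6189, 0.117, 0.0203]), (0.41, [0.614, 0.1247, 0.0191])]
angle_end [(0.85, [0.6097, 0.1255, 0.0202])]
pliers_throat [(0.97, [0.5998, 0.1144, 0.0124])]
tot shift world [-0.0153 -0.0027 -0.0008] turn [ 0.1   0.23 -0.02]
[[[-0.0155, 0.0001, 0.0008], [0.1, 0.23, -0.02], 66]]
```

View pics/w11c.png

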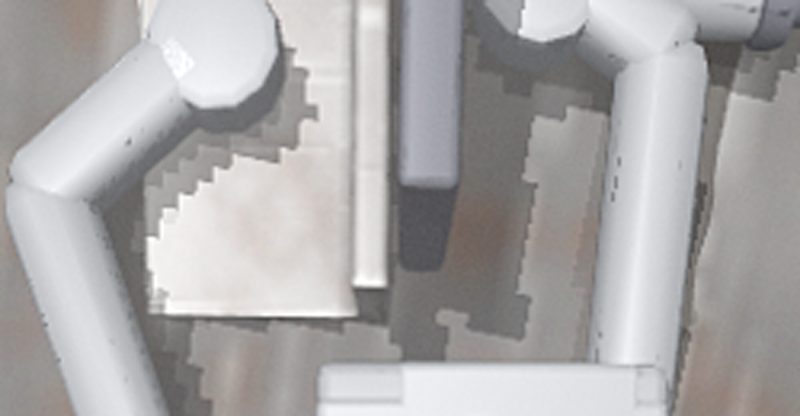

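```bash
python3 -m handwheel '[[[0.005,0,0],[0,0,0],66],[[0.005,0,0],[0,0,0],66],[[0.003,0,0],[0,0,0],66],[[0,0,0],[0,0,0],66]]'
python3 - <<'E'
from h import *
import pickle
p=env.capture('wrist'); save(p,'w12'); pickle.dump(p,open('w12.pkl','wb'))
cv2.imwrite('pics/w12c.png',cv2.resize(p['image'][0:130,200:450,::-1],None,fx=3.2,fy=3.2,interpolation=cv2.INTER_CUBIC))
for n in ['fence_end','angle_end','pliers_throat']: print(n,lm(p,n))
go([0.620-.11*.985,0.122-.11*.1736,0.011],10,1,66)
E
```

```text
t: 12.75
tcp_pos: [0.5397, 0.1077, 0.0114]
orientation: [0.996, 0.087, -0.003, 0.001]
ft_force: [-1.1, -0.1, -3.8]
gripper_width: 0.0624
fence_end []
angle_end [(0.79, [0.6174, 0.1269, 0.0191])]
pliers_throat [(0.67, [0.6147, 0.1196, 0.0104])]
tot shift world [-0.0276 -0.0048 -0.0005] turn [ 0.13  0.35 -0.01]
[[[-0.028, -0.0001, 0.0007], [0.13, 0.35, -0.01], 66]]
```

View pics/w12c.png

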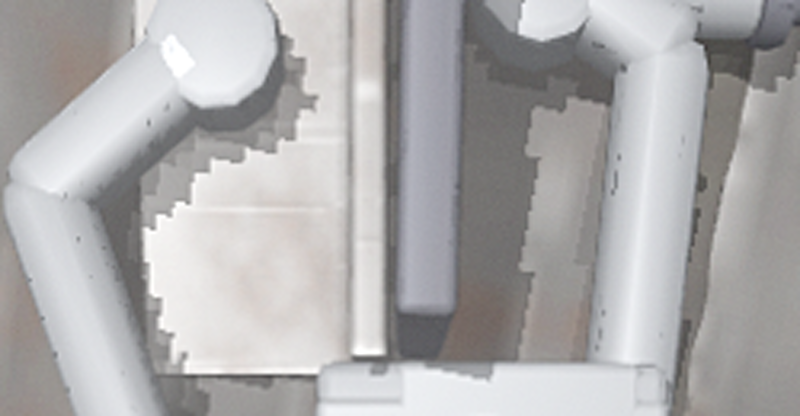

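```bash
python3 -m handwheel '[[[0.003,0,0],[0,-0.1,0],66],[[0.002,0,0],[0,-0.1,0],66],[[0.002,0,0],[0,-0.1,0],66]]'; python3 -m handwheel '[[[0.0015,0,0],[0,0,0],66]]';  python3 -m handwheel '[[[0.001,0,0],[0,0,0],66]]'
python3 - <<'E'
from h import *
import pickle
p=env.capture('wrist'); save(p,'w13'); pickle.dump(p,open('w13.pkl','wb'))
cv2.imwrite('pics/w13c.png',cv2.resize(p['image'][0:130,200:450,::-1],None,fx=3.2,fy=3.2,interpolation=cv2.INTER_CUBIC))
for n in ['fence_end','angle_end','pliers_throat']: print(n,lm(p,n))
go([0.620-.11*.985,0.122-.11*.1736,0.011],10,1,66)
E
```

```text
t: 13.25
tcp_pos: [0.541, 0.108, 0.0102]
orientation: [0.996, 0.087, -0.011, 0.003]
ft_force: [-5.6, -0.4, -3.3]
gripper_width: 0.0624
t: 13.35
tcp_pos: [0.5409, 0.108, 0.0096]
orientation: [0.996, 0.087, -0.013, 0.003]
ft_force: [-4.3, 0.7, -2.7]
gripper_width: 0.0623
t: 13.45
tcp_pos: [0.5408, 0.1081, 0.0091]
orientation: [0.996, 0.087, -0.014, 0.003]
ft_force: [-4.9, 0.0, -3.0]
gripper_width: 0.0625
fence_end [(0.9, [0.6177, 0.1201, 0.0185])]
angle_end [(0.97, [0.6165, 0.128, 0.0199])]
pliers_throat [(0.89, [0.6136, 0.1146, 0.0126])]
tot shift world [-0.0293 -0.0051  0.0018] turn [0.22 1.66 0.02]
[[[-0.0298, -0.0, -0.0009], [0.22, 1.66, 0.02], 66]]
```

View pics/w13c.png

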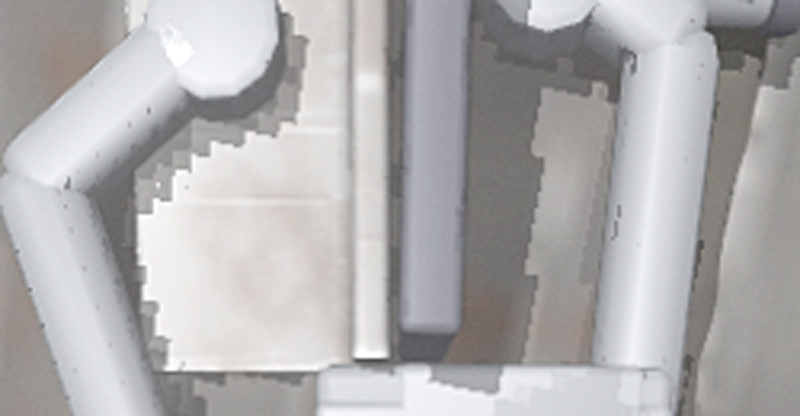

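```bash
python3 -m handwheel '[[[0.003,0,-0.001],[0,0.8,0],66]]'; python3 -m handwheel '[[[0.004,0,-0.001],[0,0.8,0],66]]';  python3 -m handwheel '[[[0.004,0,-0.001],[0,0.5,0],66]]'
python3 - <<'E'
from h import *
import pickle
p=env.capture('wrist'); save(p,'w14'); pickle.dump(p,open('w14.pkl','wb'))
cv2.imwrite('pics/w14c.png',cv2.resize(p['image'][0:130,200:450,::-1],None,fx=3.2,fy=3.2,interpolation=cv2.INTER_CUBIC))
go([0.620-.11*.985,0.122-.11*.1736,0.011],10,1,66)
E
```

```text
t: 13.75
tcp_pos: [0.5415, 0.1084, 0.0094]
orientation: [0.996, 0.088, -0.01, 0.003]
ft_force: [-9.4, -0.3, -4.5]
gripper_width: 0.062
t: 13.85
tcp_pos: [0.5418, 0.1089, 0.0093]
orientation: [0.996, 0.088, -0.006, 0.003]
ft_force: [-10.3, -1.0, -2.6]
gripper_width: 0.0619
t: 13.95
tcp_pos: [0.5419, 0.1092, 0.0092]
orientation: [0.996, 0.088, -0.006, 0.003]
ft_force: [-8.3, 0.8, -4.0]
gripper_width: 0.0618
tot shift world [-0.0303 -0.0063  0.0018] turn [0.29 0.7  0.14]
[[[-0.0309, 0.0009, -0.0015], [0.29, 0.7, 0.14], 66]]
```

View pics/w14c.png

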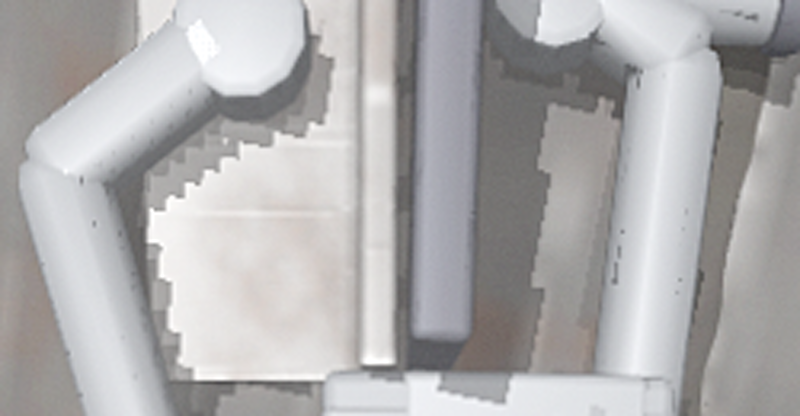

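Run:
```python
from h import *
import pickle
p=pickle.load(open('w14.pkl','rb'))
out=[]
for z in (0.03,0.032,0.05):
    im=rect(p,(0.62,0.12),10,0.05,0.04,z,6)
    for i in range(0,50,10): cv2.line(im,(0,i*6),(8,i*6),(255,0,0),1)
    out.append(im)
im=np.hstack(out); cv2.imwrite('pics/r14.png',im[:,:,::-1])
```

```text
(no output)
```

View pics/r14.png

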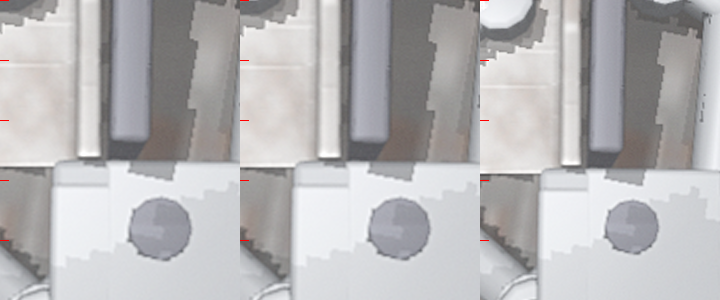

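```bash
python3 -m handwheel '[[[0.0005,0,0],[0,0.2,0],66],[[0.0005,0,0],[0,0,0],68],[[0.0005,0,0],[0,0,0],66]]' 10; python3 -m handwheel '[[[0.0005,0.0005,0],[0,0,0],64],[[0.0005,0.0005,0],[0,0,0],64]]' 12
python3 - <<'E'
from h import *
import pickle
p=env.capture('wrist'); save(p,'w15')
cv2.imwrite('pics/w15c.png',cv2.resize(p['image'][0:180,180:460,::-1],None,fx=2.8,fy=2.8,interpolation=cv2.INTER_CUBIC))
go([0.620-.11*.985,0.122-.11*.1736,0.011],10,1,66)
E
```

```text
t: 14.3
tcp_pos: [0.5419, 0.1085, 0.0086]
orientation: [0.996, 0.088, -0.006, 0.004]
ft_force: [-5.1, -1.3, -3.5]
gripper_width: 0.0601
t: 14.5
tcp_pos: [0.5422, 0.1068, 0.0084]
orientation: [0.996, 0.087, -0.007, 0.004]
ft_force: [-6.1, 0.9, -2.6]
gripper_width: 0.0576
tot shift world [-0.0305 -0.004   0.0027] turn [0.38 0.85 0.04]
[[[-0.0308, -0.0013, -0.0022], [0.38, 0.85, 0.04], 66]]
```

View pics/w15c.png

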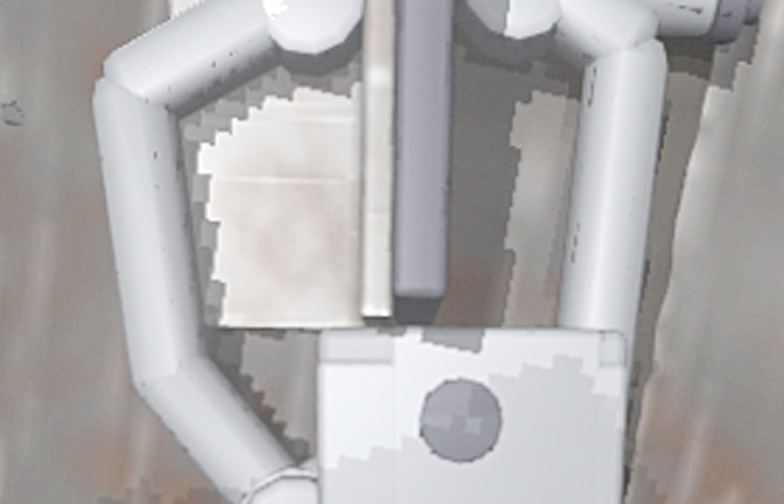

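```bash
python3 -m handwheel '[[[0.001,0,-0.0005],[0,0.2,0],60],[[0.001,0,-0.0005],[0,0.2,0],60]]' 13; python3 -m handwheel '[[[0.001,0,-0.0005],[0,0.2,0],58],[[0.001,0,-0.0005],[0,0.2,0],58]]' 15; python3 -m handwheel '[[[0.001,0,-0.0005],[0,0,0],57],[[0.001,0,-0.0005],[0,0,0],57]]' 17
python3 - <<'E'
from h import *
import pickle
p=env.capture('wrist'); save(p,'w16')
cv2.imwrite('pics/w16c.png',cv2.resize(p['image'][0:180,180:460,::-1],None,fx=2.8,fy=2.8,interpolation=cv2.INTER_CUBIC))
go([0.620-.11*.985,0.122-.11*.1736,0.011],10,1,66)
E
```

```text
t: 14.75
tcp_pos: [0.5422, 0.1073, 0.0088]
orientation: [0.996, 0.088, -0.006, 0.004]
ft_force: [-5.9, -0.6, -3.3]
gripper_width: 0.0558
t: 14.95
tcp_pos: [0.5422, 0.1071, 0.0092]
orientation: [0.996, 0.088, -0.005, 0.004]
ft_force: [-5.4, -0.4, -4.0]
gripper_width: 0.0553
t: 15.15
tcp_pos: [0.5422, 0.1067, 0.0095]
orientation: [0.996, 0.089, -0.007, 0.005]
ft_force: [-6.2, -0.3, -4.4]
gripper_width: 0.0543
tot shift world [-0.0305 -0.0038  0.0015] turn [0.48 0.84 0.16]
[[[-0.0308, -0.0016, -0.001], [0.48, 0.84, 0.16], 66]]
```

View pics/w16c.png

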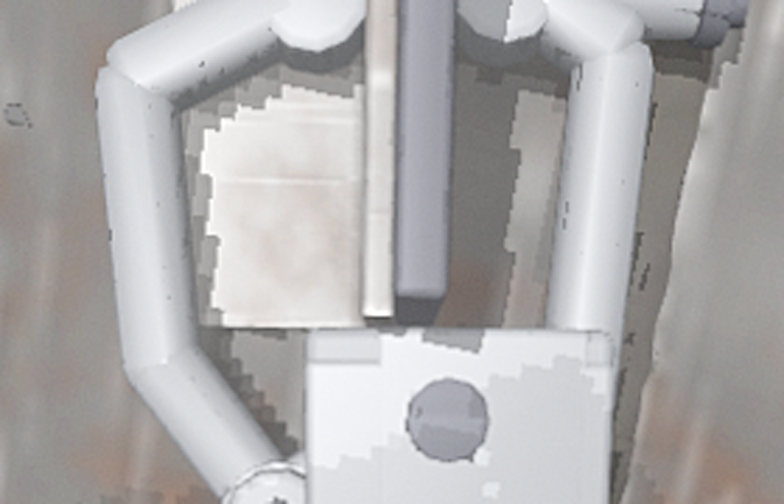

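```bash
python3 -m handwheel '[[[0.001,0.0005,-0.0005],[0.1,0.2,0],54],[[0.001,0.0005,-0.0005],[0,0.2,0],54]]' 19; python3 -m handwheel '[[[0.001,0.0005,-0.0003],[0,0.2,0],54],[[0.001,0.0005,-0.0003],[0,0.2,0],54]]' 20
```

```text
t: 15.4
tcp_pos: [0.5423, 0.1047, 0.0096]
orientation: [0.996, 0.089, -0.006, 0.005]
ft_force: [-5.6, -1.2, -5.1]
gripper_width: 0.0489
t: 15.6
tcp_pos: [0.5489, 0.105, 0.012]
orientation: [0.996, 0.089, 0.002, 0.003]
ft_force: [-1.3, -0.9, -0.2]
gripper_width: 0.0471
```

```bash
python3 -m handwheel '[[[0.001,0.0005,-0.0003],[0,0,0],54],[[0.001,0.0005,-0.0003],[0,0,0],54]]' 21
```

```text
t: 15.8
tcp_pos: [0.5526, 0.1051, 0.0137]
orientation: [0.996, 0.089, 0.003, 0.003]
ft_force: [-4.9, -0.2, -0.9]
gripper_width: 0.0471
```

Run:
```python
from h import *
import pickle
p=env.capture('wrist'); save(p,'w17')
go([0.620-.11*.985,0.122-.11*.1736,0.011],10,1,66)
```

```text
tot shift world [-0.0412 -0.0023 -0.0027] turn [ 0.38 -0.37  0.2 ]
[[[-0.0409, -0.0051, 0.0024], [0.38, -0.37, 0.2], 66]]
```

View pics/w17.png

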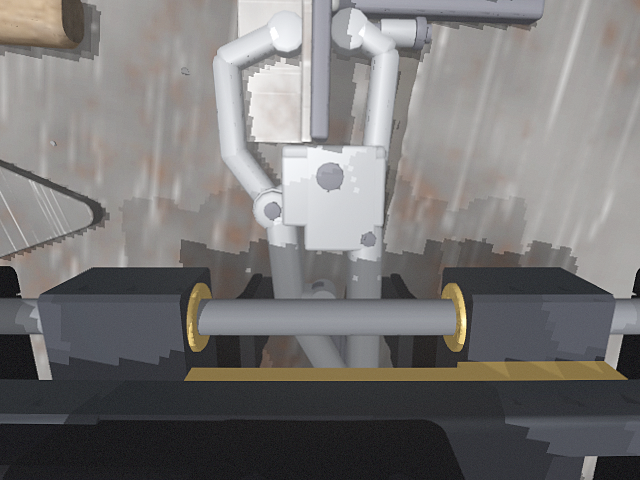

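```bash
python3 -m handwheel '[[[0,0,0],[0,0,0],58],[[-0.006,0,0.001],[0,-0.2,0],58],[[-0.006,0,0.001],[0,-0.2,0],58],[[0,0,0],[0,0,0],58]]' 10; python3 -m handwheel '[[[0,0,0],[0,0,0],52],[[0,0,0],[0,0,0],50],[[0,0,0],[0,0,0],48]]' 10
python3 - <<'E'
from h import *
import pickle
p=env.capture('wrist'); save(p,'w18');pickle.dump(p,open('w18.pkl','wb'))
go([0.5423,0.105,0.011],10,1,66)
E
```

```text
t: 16.25
tcp_pos: [0.5446, 0.1038, 0.0133]
orientation: [0.996, 0.089, 0.004, 0.003]
ft_force: [-0.9, -0.3, 0.1]
gripper_width: 0.0504
t: 16.55
tcp_pos: [0.5449, 0.1036, 0.0135]
orientation: [0.996, 0.089, 0.005, 0.003]
ft_force: [-0.7, 0.5, 1.1]
gripper_width: 0.0453
tot shift world [-0.0026  0.0014 -0.0025] turn [ 0.35 -0.54  0.19]
[[[-0.0023, -0.0019, 0.0025], [0.35, -0.54, 0.19], 66]]
```

View pics/w18.png

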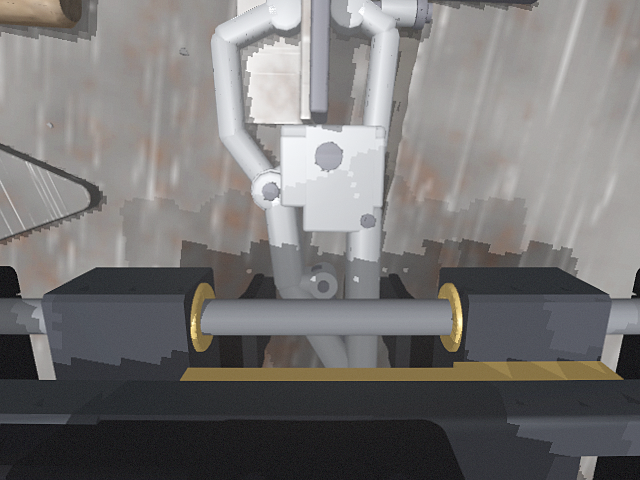

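```bash
python3 -m handwheel '[[[-0.003,0,0.001],[0,-0.3,0],46],[[0,0,0.001],[0,-0.2,0],46]]' 12; python3 -m handwheel '[[[0,0,0],[0,0,0],46],[[0,0,0],[0,0,0],46]]' 15;python3 -m handwheel '[[[0,0,0],[0,0,0],46],[[0,0,0],[0,0,0],46]]' 18
```

```text
t: 16.8
tcp_pos: [0.5448, 0.1036, 0.0129]
orientation: [0.996, 0.089, 0.003, 0.003]
ft_force: [-4.4, -0.4, 9.3]
gripper_width: 0.0453
t: 17.0
tcp_pos: [0.5447, 0.1036, 0.0133]
orientation: [0.996, 0.089, 0.003, 0.003]
ft_force: [0.1, 0.2, 0.5]
gripper_width: 0.045
t: 17.2
tcp_pos: [0.5446, 0.1035, 0.0132]
orientation: [0.996, 0.088, 0.003, 0.003]
ft_force: [0.6, -0.9, 2.0]
gripper_width: 0.0442
```

```bash
python3 -m handwheel '[[[0,0,0],[0,0,0],46],[[0,0,0],[0,0,0],46],[[0,0,0],[0,0,0],46]]' 18; python3 -m handwheel '[[[0,0,0],[0,0,0],46],[[0,0,0],[0,0,0],46]]' 20
```

```text
t: 17.5
tcp_pos: [0.5446, 0.1035, 0.0132]
orientation: [0.996, 0.088, 0.003, 0.003]
ft_force: [0.1, 0.4, 1.5]
gripper_width: 0.0442
t: 17.7
tcp_pos: [0.5446, 0.1034, 0.0132]
orientation: [0.996, 0.088, 0.003, 0.003]
ft_force: [0.8, -0.1, 1.9]
gripper_width: 0.0444
```

```bash
python3 -m handwheel '[[[0,0,0],[0,0,0],46],[[0,0,0],[0,0,0],46],[[0,0,0],[0,0,0],46]]' 3; python3 -m handwheel '[[[0,0,0],[0,0,0],55],[[0,0,0],[0,0,0],60],[[0,0,0],[0,0,0],65]]' 5
python3 - <<'E'
from h import *
import pickle
p=env.capture('wrist'); save(p,'w19');pickle.dump(p,open('w19.pkl','wb'))
for n in ['fence_end','angle_end','pliers_throat']: print(n,lm(p,n))
E
```

```text
t: 18.0
tcp_pos: [0.5446, 0.1039, 0.0132]
orientation: [0.996, 0.089, 0.003, 0.003]
ft_force: [0.5, 0.5, 1.8]
gripper_width: 0.0466
t: 18.3
tcp_pos: [0.5436, 0.1037, 0.0125]
orientation: [0.996, 0.089, 0.002, 0.003]
ft_force: [-0.6, -0.5, 0.3]
gripper_width: 0.0534
fence_end [(0.81, [0.6191, 0.1198, 0.0202]), (0.35, [0.6194, 0.1269, 0.0192])]
angle_end [(0.69, [0.6184, 0.1264, 0.0208])]
pliers_throat [(0.75, [0.6134, 0.1203, 0.0124])]
```

View pics/w19.png

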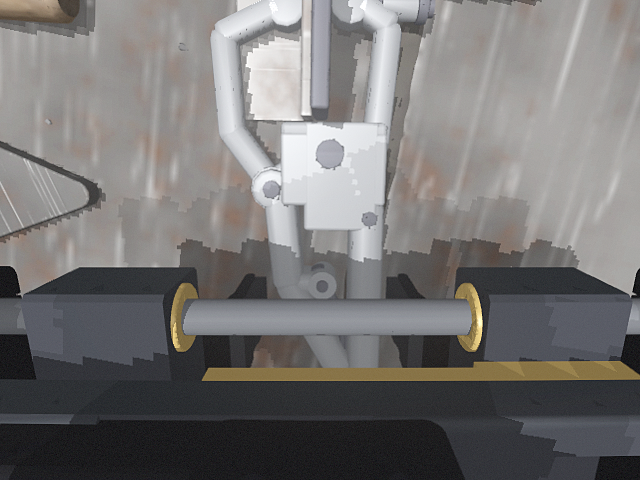

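```bash
python3 -m handwheel '[[[0,0,0],[0,0,0],75],[[0,0,0],[0,0,0],85],[[0,0,0],[0,0,0],95],[[-0.002,0,-0.01],[0,0,0],95],[[0,0,-0.025],[0,0,0],100],[[0,0,-0.035],[0,0,0],100],[[0,0,-0.04],[0,0,0],100],[[-0.02,0,-0.04],[0,0,0],100],[[-0.02,0,-0.04],[0,0,0],100],[[0,0,0],[0,0,0],100],[[0,0,0],[0,0,0],100]]' 10
python3 - <<'E'
from h import *
import pickle
p=env.capture('wrist'); save(p,'w20');pickle.dump(p,open('w20.pkl','wb'))
s=env.get_state(); print(s['t'],s['tcp_pos'])
for n in ['fence_end','angle_end','pliers_throat','pliers_grip']: print(n,lm(p,n))
im=rect(p,(0.57,0.11),10,0.2,0.12,0.024,3)
cv2.imwrite('pics/r20.png',im[:,:,::-1])
p=env.capture('side'); cv2.imwrite('pics/s20c.png',cv2.resize(p['image'][180:300,180:400,::-1],None,fx=3.5,fy=3.5,interpolation=cv2.INTER_CUBIC))
E
```

```text
t: 19.6
tcp_pos: [0.4993, 0.0973, 0.214]
orientation: [0.996, 0.089, 0.003, 0.003]
ft_force: [0.1, -0.9, -0.5]
gripper_width: 0.0871
19.65 [0.49958256 0.09755145 0.2139909 ]
fence_end [(0.59, [0.6212, 0.1166, 0.0184]), (0.55, [0.6431, 0.3791, -0.0039])]
angle_end [(0.59, [0.6193, 0.1263, 0.0179])]
pliers_throat [(0.76, [0.6145, 0.1205, 0.007])]
pliers_grip [(0.89, [0.54, 0.1144, 0.0133])]
```

View pics/r20.png

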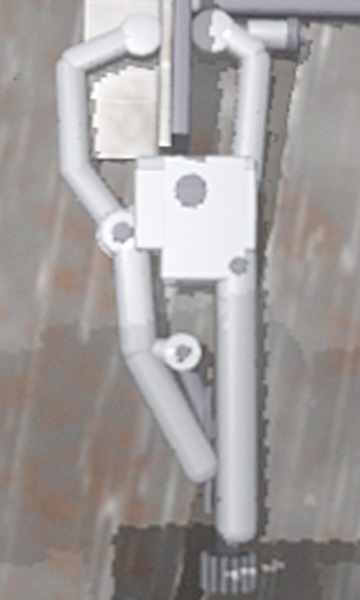

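View pics/s20c.png

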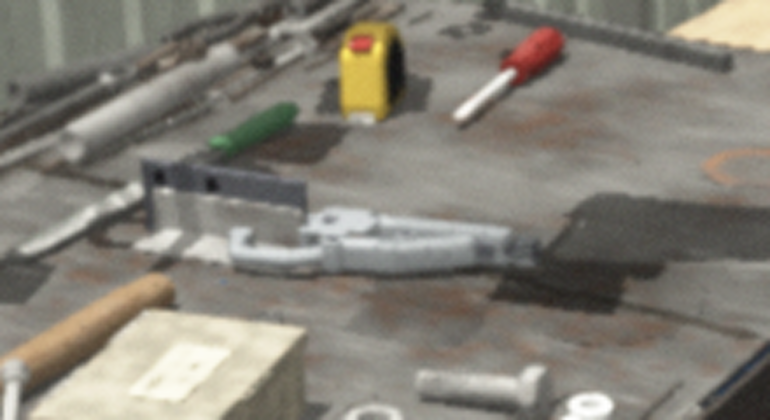

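Run:
```python
from h import *
import pickle
p=pickle.load(open('w20.pkl','rb'))
out=[]
for z in (0.018,0.024,0.030,0.032,0.05):
    im=rect(p,(0.62,0.12),10,0.06,0.026,z,6)
    for i in range(0,60,10): cv2.line(im,(0,i*6),(8,i*6),(255,0,0),1)
    out.append(im)
im=np.hstack(out); cv2.imwrite('pics/r20b.png',im[:,:,::-1])
```

```text
(no output)
```

View pics/r20b.png

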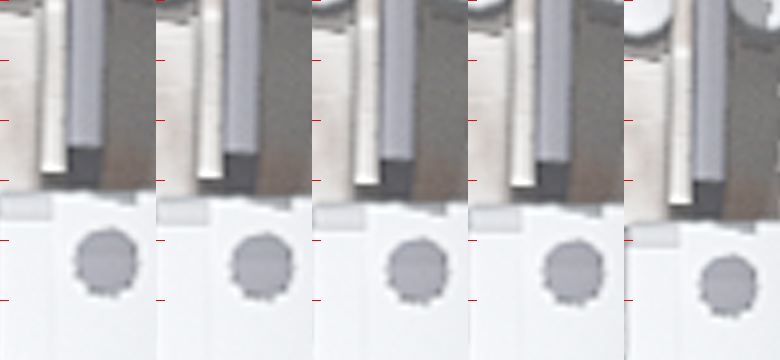

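```bash
python3 -m handwheel '[[[0.02,0,0],[0,0,0],100],[[0.025,0,0.01],[0,0,0],100],[[0.007,0,0.02],[0,0,0],100],[[0,0,0.01],[0,0,0],100],[[0,0,0],[0,0,0],100],[[0,0,0],[0,0,0],100]]'
python3 - <<'E'
from h import *
import pickle
p=env.capture('wrist'); save(p,'w21');pickle.dump(p,open('w21.pkl','wb'))
R=np.array(p['R']);print(-R.T@p['t'],env.get_state()['t'])
out=[]
for z in (0.018,0.030,0.05):
    im=rect(p,(0.62,0.12),10,0.06,0.04,z,6)
    for i in range(0,60,10): cv2.line(im,(0,i*6),(8,i*6),(255,0,0),1)
    out.append(im)
im=np.hstack(out); cv2.imwrite('pics/r21.png',im[:,:,::-1])
E
```

```text
t: 20.5
tcp_pos: [0.5499, 0.1063, 0.1646]
orientation: [0.996, 0.089, -0.005, 0.003]
ft_force: [-0.5, -0.1, 0.3]
gripper_width: 0.0872
[0.61634092 0.11830667 0.32554781] 20.55
```

View pics/r21.png

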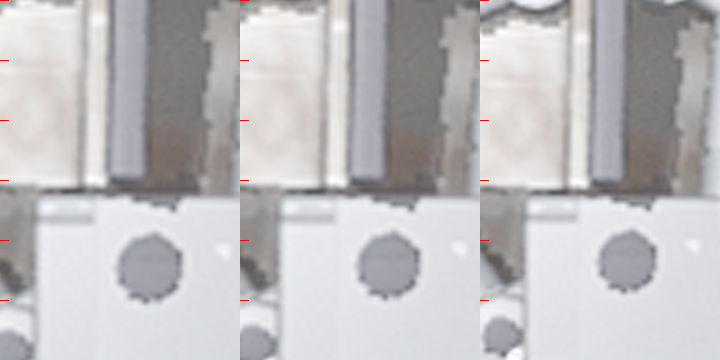

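View pics/w21.png

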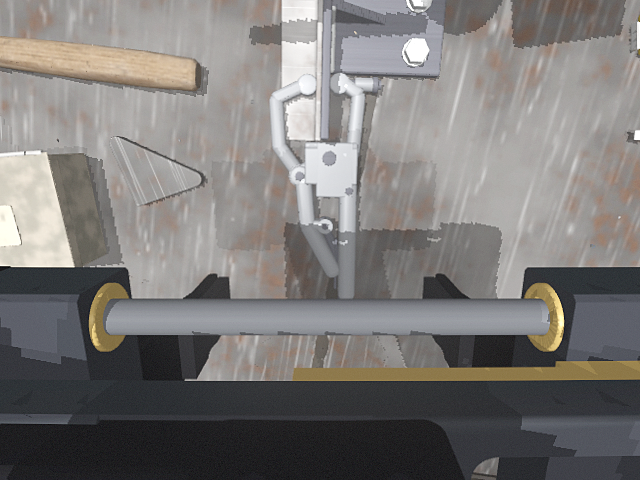

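```bash
python3 -c "
from h import *
print(env.hand_in()); print(env.get_state()['t'])"
```

```text
the job is handed in; nothing more can be done
None
the job is handed in; nothing more can be done
```

The pliers are clamped and locked over the fence and the angle, and I handed the job in at about 20.5 s. The hand was open and clear, about 16 cm above the bench.

**What I did:**
- I lifted the open pliers at 6–6.5 N. The fingers stayed at about 62 mm, so the handles did not shut.
- I slid the jaws over the fence and the angle and pushed until they met a hard stop at about 10 N.
- I raised the squeeze in steps. The handles gave at 19 N, went on closing to 44.2 mm (44 is shut), and I never commanded more than 21 N.

**Last checks, from the wrist camera nearly overhead:**
- **Lock:** the link has folded and the handles stayed shut after release. I could not read the toggle angle itself.
- **Angle:** its end is about 1.2 mm past the fence end (limit 3 mm). It looks parallel to the fence and in contact with it; the clamping force was not measured.
- **Throat:** it is about 2.6–2.9 mm short of the fence end (limit 6 mm), and about 12 mm above the bench, within its limits.
- **Bystanders:** the hammer, gusset, bolt and screwdriver look unmoved in the last pictures. I saw no contact with anything else, but did not check the rest individually.

**Less certain points:**
- **Throat position:** the trained network put it at -5.9 mm, close to the limit. It also read about -5 mm when the pliers were against the stop, so I took that as bias and trusted the overhead view.
- **Slip at the snap:** the hand slid about 10 mm along the handles. The pliers moved back 1–2 mm and dropped about 5 mm onto the bench.
- **Extra squeeze:** I moved the hand back and squeezed again, at up to 20 N, to make sure they were at the stop. That may be more than was needed.

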